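# Set and lock the coarse gap ring of a bench mill

### The job

On the bench mill, turn the outer coarse ring clockwise (seen from above) until you feel its pointer bear gently against the limit tab, leaving the inner fine knob exactly as it is set. Then push the brake slide in until its shoe rests on the ring, so the setting is locked with the pointer still at the tab, and let go. Do not shift the tab and leave everything standing on the bench and the mill where it is.

Things in the scene. Friction and masses are not known exactly. Their poses are not given: they have to be found in the camera images.
- mill: Bench mill, low white box with blue sides, 240 x 320 mm, flat top 85 mm above the table, fixed. Origin: centre of its underside; x from its front (robot side) to its rear, y left, z up. On top: the vertical axis of both knobs at x=20, y=70 mm; a steel funnel 92 mm wide, 100 mm high at x=30, y=-95. All clockwise / counter-clockwise words here are as seen from above.
- coarse_ring: Outer coarse ring: dark fluted steel drum, 60 mm diameter, 36 mm high, its underside 2 mm above the mill's top; turns about its z, friction about 0.15 N m, stays where left. Origin on the axis at its underside; its x axis points along its pointer. The pointer starts 0.7 to 1.5 rad counter-clockwise of the limit tab.
- ring_grip (a point): Point on the axis of the coarse ring, 24 mm above its underside: the height at which to grip the drum across its 60 mm diameter. Axes as the coarse ring's.
- pointer_face (a point): Middle of the clockwise face of the ring's pointer, 44 mm from the axis, 5.5 mm above the ring's underside; axes as the ring's. The pointer is a bar at the ring's foot reaching 48 mm from the axis, 8 mm wide, 1 to 10 mm above the ring's underside; above it the drum is bare. This face lies on the ring's x line, the bar's body on the +y side.
- limit_tab: Limit tab: steel block, 38 to 56 mm from the axis, 8 mm wide, as high as the pointer; its place on the dial varies. Origin on the knob axis at the ring's underside; x along its counter-clockwise face (body on the -y side), so the pointer touches when the x axes of ring and tab agree. Load this hard stop gently: 2 to 8 N is right, at most 15 N (0.65 N m more than the ring's friction).
- tab_face (a point): Point in the middle of the tab's counter-clockwise face, 44 mm from the axis; it meets pointer_face when the pointer touches. Axes as the tab's.
- fine_knob: Inner fine knob: black, 36 mm diameter, 20 mm high, concentric with the ring and standing on it (37 to 57 mm above the ring's underside); turns very easily on its own. Origin on the axis at its underside; x along the white line on its top. It must not be turned.
- fine_mark (a point): Point on the fine knob's white line, 16 mm from the axis, near its top.
- brake: Brake slide in front of the ring: bar 14 mm wide, 62 mm long, rubber shoe at its ring end, upright black push plate (12 mm thick, 30 mm wide, top 37 mm above the mill's top). Slides along the mill's x, friction about 3 N, stays where left. Origin: centre of the shoe's face; x towards the ring. Starts 8 to 22 mm short of the ring; home is the face on the drum, 30 mm from the axis.
- shoe_face (a point): Centre of the shoe's face (the same point as the brake's origin).
- brake_grip (a point): In the middle of the brake's push plate, 50 mm behind the shoe's face, 26 mm above the mill's top (11 mm below the plate's top); axes as the mill's. Push the plate's robot-side face, 6 mm from this point, or pinch the plate.
- tin_mill: Steel sample tin, 48 mm wide, 35 mm high, loose on the mill's top; leave alone.
- tin_bench: Steel sample tin, 64 mm wide, 45 mm high, on the table; leave alone.
- sieve: Round steel sieve pan, 100 mm wide, 55 mm high, on the table; leave alone.
- jar: Closed jar, 60 mm wide, 85 mm high, on the table; leave alone.
- weight: Brass weight with a knob, 36 mm wide, 52 mm high, on the table; leave alone.
- brush: Brush about 190 mm long lying on the table left of the mill; leave alone.

How it is judged:
By the outcome, as a careful person would: the job done as asked, in the order asked, and still so for the second after the job is handed in, with the robot touching nothing.
It also fails if it takes over 69 s, if anything falls off the work surface, if the arm or the gripper's body presses on something with over 40 N, if the wrist force passes 120 N, or if a joint passes its speed limit or range.

### The arm

A 7-joint arm with a two-finger parallel gripper is mounted at the origin on the work surface. World frame = base frame: x ahead of the robot, y to its left, z up, the work surface at z = 0. Lengths are in mm, angles in rad, forces in N, time in s.
With the tool pointing down it reaches from about 400 to 875 mm from the base axis. Payload 19.3 kg.
Tool frame: the origin (TCP) lies at the very end of the fingers, on their centre line; the grasp point (between the pads) lies 19 mm behind it (grip_point_offset is the z of the grasp point in the tool frame, in mm); z points along the fingers, y is the line along which they close (so a half turn about z gives the same grasp; the last joint's range is limited). The gripper opens to 85 mm and grips with 20 to 120 N. Pads are 22 mm wide; open, the fingers measure 114 mm over their backs; the gripper's body (76 mm by 85 mm) begins 54 mm behind the grasp point. The pads swing forward as they close: fully open they stand 13 mm farther back than shut.
Start: joints at [1.172, 0.521, -0.036, 1.599, 0.021, 1.021, -0.113], TCP at [201.789, -591.52, 231.291] pointing down, gripper open.
Joint ranges: [-2.91, 2.91], [-0.3, 2.13], [-1.5, 1.42], [0.17, 2.43], [-1.26, 4.41], [0.16, 1.93], [-2.52, 2.52]. Speed limits (rad/s): [1.89, 1.89, 2.39, 2.39, 3.01, 3.01, 3.01].

### API

Orientations are given as a 3x3 rotation matrix whose columns are the frame's x, y, z axes.
In Python, from workcell import movep, movel, goto_joints, open_gripper, clamp, wait, inverse_kinematics, read_state, camera, PlanningError, finish_job, grip_point_offset gives the robot as it stands. Calls block until the motion is done:
- movep(position, orientation): joint-space move of the TCP to a pose.
- movel(position, frame=None, max_speed=150, guard=None): straight line of the TCP; frame=None keeps the orientation; max_speed is the mean speed in mm/s. With guard (N) it stops when the force on the tool has changed by that much, and returns True; else False.
- goto_joints(angles): joint-space move.
- open_gripper() and clamp(): open the fingers fully, or close them until they stop; the grip force is fixed at half the most.
- wait(seconds).
- inverse_kinematics(position, orientation): joint angles nearest the present ones, or None.
- read_state(): the state.
- camera(name): name is "scene" or "top"; returns a dict with "image" (400x640x3 uint8, blue, green, red), "range_z" (400x640 float32, mm along the optical axis (not along the pixel's ray), 0 where there is no reading), "fx", "fy", "cx", "cy" (pixels), "cam_to_world" (4x4, takes a point from camera to world coordinates). Camera axes: x right, y up, looking along -z (the intrinsics and any distortion apply to the point x, -y, -z); pixel columns grow to the right and rows downward; lengths in mm; the calibration is good to about 2 mm. A picture is of the moment at which its call begins.
A pose or a line that the arm cannot do raises PlanningError and nothing moves.
- finish_job(): hands the job in, once; it reports no verdict.
The state is a dict: "time": time; "qpos": joint angles; "qvel": joint speeds; "joint_efforts": joint torques, N m; "eef_pos": TCP position; "tool_rot": TCP orientation; "ft_force": force on the tool from outside, world axes, zero at the start; "torque": the same for the moment, N m; "finger_gap": finger opening in mm.
Only numpy, scipy, OpenCV 4.12 (cv2) and the standard library are available. Lean on these libraries where they do the work, as an engineer would, in place of code of your own. Each camera call takes 0.05 s, during which the arm holds its last target. There are 200 camera calls.

## Working session

There is one attempt and no reset: what is moved stays moved. The work goes in short steps, each a Python script; the robot and the scene stay as the last script left them, time stands still between calls to the robot, and variables do not carry over. Pictures are saved under pics/ and viewed, on a budget of 10 in all, crops included, one or two more only if the job needs it, and the job is handed in when it is done.

```bash
ls; mkdir -p pics; python3 - <<'E'
from workcell import *
import cv2,numpy as np
for n in("scene","top"):
    c=camera(n);cv2.imwrite(f"pics/{n}0.png",c["image"]);np.savez(f"{n}0.npz",**c)
    print(n,c["fx"],c["fy"],c["cx"],c["cy"],c["cam_to_world"].round(3).tolist(),[k for k in c])
s=read_state();print(s)
print(grip_point_offset)
E
```

```text
pics
scene 379.5955813916563 379.5955813916563 319.93307462797924 202.17740112009287 [[0.768, -0.415, 0.488, 1103.061], [0.64, 0.512, -0.572, -631.728], [-0.013, 0.752, 0.659, 856.381], [0.0, 0.0, 0.0, 1.0]] ['image', 'range_z', 'fx', 'fy', 'cx', 'cy', 'cam_to_world']
top 380.74225728108803 380.74225728108803 317.4161199001716 202.54862979190358 [[-0.015, 0.99, -0.142, 370.481], [-1.0, -0.016, -0.006, -18.973], [-0.008, 0.142, 0.99, 1244.968], [0.0, 0.0, 0.0, 1.0]] ['image', 'range_z', 'fx', 'fy', 'cx', 'cy', 'cam_to_world']
{'time': 0.1, 'qpos': array([ 1.17181623,  0.52196721, -0.03631536,  1.59991709,  0.02120773,
        1.02112263, -0.11278856]), 'qvel': array([-0.00066172, -0.0011176 , -0.00117749, -0.00369265, -0.00145007,
       -0.00124547,  0.00077105]), 'joint_efforts': array([ 3.18094731e-03, -9.28505659e+01,  1.98358320e+00, -3.70537949e+01,
        1.80643931e-02,  5.42207286e-03, -3.25889562e-05]), 'eef_pos': array([ 201.6702237 , -591.25874795,  230.78759843]), 'tool_rot': array([[ 9.46439047e-01,  3.22882270e-01, -4.11188534e-04],
       [ 3.22882521e-01, -9.46438581e-01,  9.43391058e-04],
       [-8.45604459e-05, -1.02562772e-03, -9.99999470e-01]]), 'ft_force': array([ 0.14085074,  0.18535682, -0.46077319]), 'torque': array([-0.01005738,  0.03455678, -0.01591607]), 'finger_gap': 85.61076601470852}
-18.700000000000003
```

View pics/top0.png

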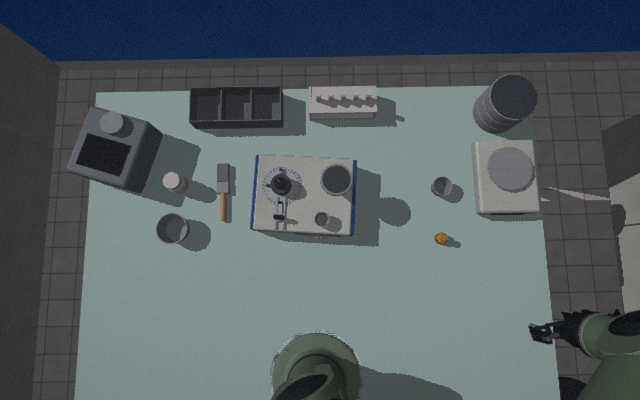

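View pics/scene0.png

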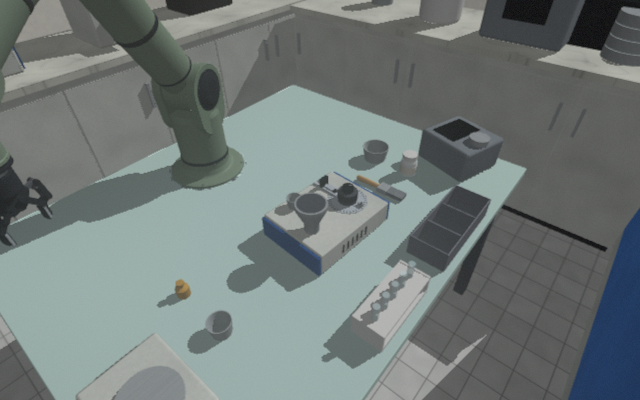

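```bash
cat > h.py <<'E'
import numpy as np,cv2
def cloud(c):
    v,u=np.indices(c["range_z"].shape);d=c["range_z"]
    P=np.stack([(u-c["cx"])*d/c["fx"],-(v-c["cy"])*d/c["fy"],-d,np.ones_like(d)],-1)
    return (P@np.asarray(c["cam_to_world"]).T)[...,:3]
def proj(c,P):
    P=np.asarray(P,float);M=np.linalg.inv(c["cam_to_world"])
    q=P@M[:3,:3].T+M[:3,3]
    return np.stack([c["fx"]*q[...,0]/-q[...,2]+c["cx"],c["fy"]*q[...,1]/q[...,2]+c["cy"]],-1)
def rect(c,T,z,x0,x1,y0,y1,s):
    # picture of plane z (mill frame): up = mill +x, left = mill +y
    X,Y=np.meshgrid(np.arange(x1,x0,-1/s),np.arange(y1,y0,-1/s),indexing='ij')
    P=np.stack([X,Y,np.full_like(X,z)],-1)@T[:3,:3].T+T[:3,3]
    m=proj(c,P).astype(np.float32)
    return cv2.remap(c["image"],m[...,0],m[...,1],cv2.INTER_CUBIC)
def mill(c):
    P=cloud(c);m=(abs(P[...,2]-85)<8)&(P[...,0]>400)&(P[...,0]<800)&(abs(P[...,1])<350)
    m=cv2.morphologyEx(m.astype(np.uint8),cv2.MORPH_OPEN,np.ones((3,3)))
    n,l,st,_=cv2.connectedComponentsWithStats(m);k=1+np.argmax(st[1:,4])
    Q=P[l==k];r=cv2.minAreaRect(Q[:,:2].astype(np.float32))
    return r,np.median(Q[:,2])
E
python3 - <<'E'
from h import *
C={n:dict(np.load(n+"0.npz")) for n in("top","scene")}
for n in C: print(n,mill(C[n]))
P=cloud(C["top"])
for nm,(u,v) in dict(knob=(281,183),funnel=(336,179),plate=(280,216),table=(400,300),mill=(300,215)).items(): print(nm,P[v,u].round(1))
E
```

```text
top (((566.7252807617188, 32.57072448730469), (311.99981689453125, 240.28323364257812), 85.97067260742188), np.float64(84.65165863734853))
scene (((567.6539306640625, 27.176712036132812), (321.78680419921875, 242.07781982421875), 86.0890884399414), np.float64(86.18821535447574))
knob [588.4  94.  143. ]
funnel [588.8 -66.4 186.5]
plate [493.4  99.6 118.3]
table [ 231.5 -269.8   -1.2]
mill [499.3  41.9  83.4]
```

```bash
cat >> h.py <<'E'
def Tm(x,y,a):
    T=np.eye(4);c,s=np.cos(a),np.sin(a);T[:2,:2]=[[c,-s],[s,c]];T[:2,3]=x,y;return T
E
python3 - <<'E'
from h import *
C={n:dict(np.load(n+"0.npz")) for n in("top","scene")}
T=Tm(567,30,-.07)
rows=[]
for n in("top","scene"):
    im=[rect(C[n],T,z,-80,90,0,140,2.8) for z in(97,143)]
    for i in im:
        for r,col in((30,(0,0,255)),(48,(0,255,0)),(18,(255,0,0))): cv2.circle(i,(int(70*2.8),int(70*2.8)),int(r*2.8),col,1) if 0 else None
        cv2.drawMarker(i,(196,196),(0,0,255),cv2.MARKER_CROSS,10,1)
    rows.append(np.hstack(im))
o=np.hstack(rows)
o=np.vstack([rows[0],rows[1]]);print(o.shape)
cv2.imwrite("pics/r1.png",o[:, :, :] if o.shape[0]<=600 else np.hstack([rows[0][:,:392],rows[1][:,:392]]))
E
```

```text
(952, 784, 3)
```

View pics/r1.png

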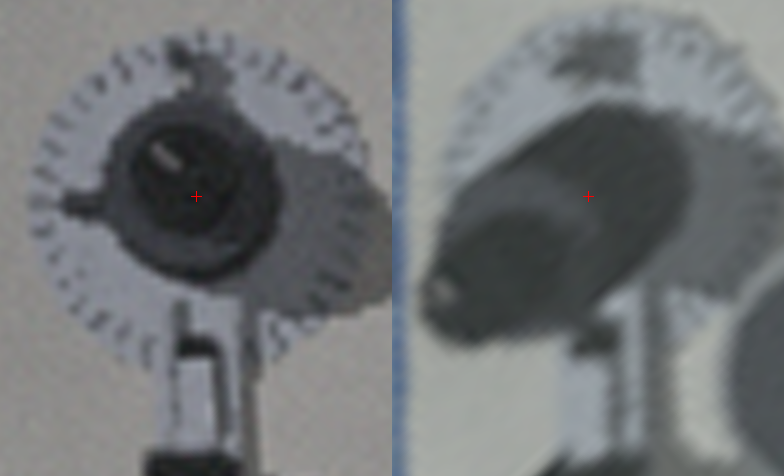

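```bash
cat >> h.py <<'E'
def down(th):
    return np.array([[np.sin(th),np.cos(th),0],[-np.cos(th),np.sin(th),0],[0,0,-1.]])
E
python3 - <<'E'
from h import *
from workcell import *
C={n:dict(np.load(n+"0.npz")) for n in("top","scene")}
for n in C:
    P=cloud(C[n]);near=np.hypot(P[...,0]-592,P[...,1]-99)<60
    m=near&(abs(P[...,2]-144)<5);Q=P[m];print(n,"knob",m.sum(),Q.mean(0).round(1),((Q.min(0)+Q.max(0))/2).round(1))
    Q=P[near&(abs(P[...,2]-123)<6)];print("drum",len(Q),((Q.min(0)+Q.max(0))/2).round(1),Q.min(0).round(1),Q.max(0).round(1))
    m=(abs(P[...,0]-495)<35)&(abs(P[...,1]-100)<35)&(abs(P[...,2]-121)<6);Q=P[m];print("plate",m.sum(),Q.mean(0).round(1),Q.min(0).round(1),Q.max(0).round(1))
a=-.07
for t in(140,-40):
    print(t)
    for d in(0,-85):
        for z in(260,92): 
            q=inverse_kinematics([592.5,99.3,z],down(np.radians(t+d)+a)); print(d,z,None if q is None else np.round(q,3))
print(np.linalg.det(down(1)))
E
```

```text
top knob 65 [591.7  97.8 141.8] [590.6  98.7 143. ]
drum 197 [591.   97.8 123.4] [561.4  69.  117.9] [620.5 126.6 129. ]
plate 39 [492.  105.5 121.7] [486.8  90.3 115.6] [499.2 120.2 126.7]
scene knob 73 [592.2  93.3 142.4] [592.   94.2 143.6]
drum 150 [591.9  95.3 122.8] [561.6  65.8 117.1] [622.2 124.8 128.4]
plate 39 [493.6  99.9 121.2] [486.6  85.9 115.2] [499.2 116.8 125.1]
140Traceback (most recent call last):
  File "<stdin>", line 14, in <module>
  File "scipy/spatial/transform/_rotation.pyx", line 1143, in scipy.spatial.transform._rotation.Rotation.from_matrix
ValueError: Non-positive determinant (left-handed or null coordinate frame) in rotation matrix 0: [[ 0.69479275 -0.71921     0.        ]
 [ 0.71921     0.69479275  0.        ]
 [ 0.          0.         -1.        ]].
```

```bash
cat >> h.py <<'E'
def down(th):
    return np.array([[-np.sin(th),np.cos(th),0],[np.cos(th),np.sin(th),0],[0,0,-1.]])
AX=np.array([591.6,97.3]);YAW=-.07
E
python3 - <<'E'
from h import *
from workcell import *
for t in(140,-40):
    for d in(0,-85):
        for z in(260,92): 
            q=inverse_kinematics([*AX,z],down(np.radians(t+d)+YAW)); print(t,d,z,None if q is None else np.round(q,3))
q=inverse_kinematics([490,105,100],down(np.pi/2+YAW));print(q)
q=inverse_kinematics([490,105,100],down(-np.pi/2+YAW));print(q)
E
```

```text
140 0 260 [ 0.502  0.757 -1.274  1.598  0.739  1.348  1.505]
140 0 92 [ 0.492  1.04  -1.28   1.738  1.064  1.237  1.295]
140 -85 260 [ 0.275  0.556 -0.801  1.609  0.427  1.16   0.266]
140 -85 92 [ 0.215  0.755 -0.715  1.751  0.625  0.876  0.11 ]
-40 0 260 [ 0.165  0.512 -0.622  1.614  0.323  1.12  -1.307]
-40 0 92 [ 0.006  0.681 -0.391  1.763  0.353  0.767 -1.331]
-40 -85 260 [-0.354  0.455  0.132  1.643 -0.067  1.047 -2.454]
-40 -85 92 [-0.262  0.657  0.     1.778 -0.     0.707 -2.513]
[ 0.23976032  0.63319305 -0.77269471  2.00322522  0.6403518   0.76334545
  0.58060877]
[-0.09000193  0.53795211 -0.31598012  2.019639    0.27590181  0.62423771
 -2.2303196 ]
```

```bash
python3 - <<'E'
from h import *
from workcell import *
q=np.array(inverse_kinematics([*AX,260],down(np.radians(-40)+YAW)));q[6]+=np.pi
goto_joints(q);s=read_state();print(s["time"],s["eef_pos"],np.round(s["tool_rot"],3).tolist())
print(movel([*AX,180],max_speed=100,guard=8))
print(movel([*AX,93],max_speed=50,guard=6))
wait(.3)
s=read_state();print(s["time"],s["eef_pos"].round(1),s["qpos"].round(3),s["ft_force"].round(2),s["torque"].round(3))
c=camera("scene");cv2.imwrite("pics/s2.png",cv2.resize(c["image"][140:280,240:420],None,fx=4,fy=4,interpolation=cv2.INTER_CUBIC))
E
```

```text
2.8917 [591.71828329  96.48990995 259.8758739 ] [[-0.696, -0.718, -0.0], [-0.718, 0.696, -0.0], [0.0, -0.0, -1.0]]
False
False
6.0333 [591.6  97.3  93. ] [ 0.101  0.706 -0.533  1.757  0.473  0.809  1.713] [0.1  0.27 0.7 ] [-0.024  0.04   0.024]
```

View pics/s2.png

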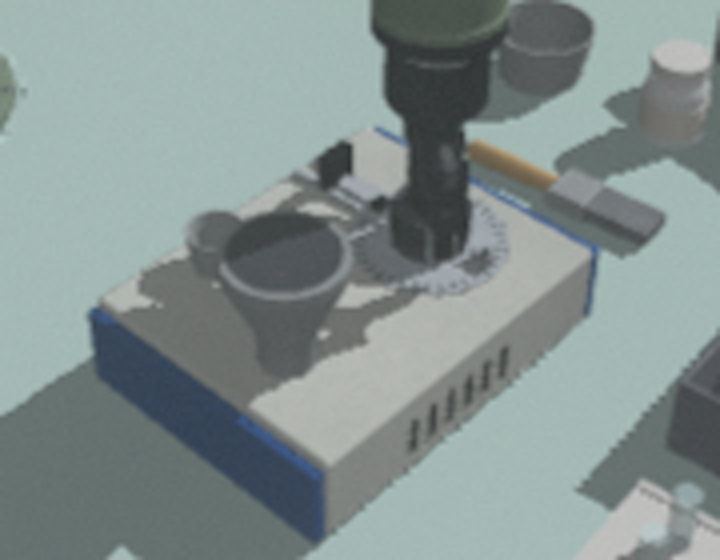

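The fingers straddle the drum and the tab near (475,262) is clear of them, so I'll clamp and check the forces.

```bash
python3 - <<'E'
from h import *
from workcell import *
clamp();wait(.3)
s=read_state();print(s["time"],s["finger_gap"],s["eef_pos"].round(1),s["ft_force"].round(2),s["torque"].round(3))
q=np.array(s["qpos"]);q[6]-=.05;goto_joints(q);wait(.1);s=read_state()
print(s["time"],s["finger_gap"],s["qpos"][6]-q[6],s["ft_force"].round(2),s["torque"].round(3),s["joint_efforts"][6],np.round(s["tool_rot"][:,1],3))
q[6]-=.05;goto_joints(q);wait(.1);s=read_state()
print(s["time"],s["finger_gap"],s["qpos"][6]-q[6],s["ft_force"].round(2),s["torque"].round(3),s["joint_efforts"][6],np.round(s["tool_rot"][:,1],3))
E
```

```text
6.7583 58.55433277213974 [591.6  97.3  93.4] [-3.31 -0.43  7.41] [-0.093  0.686  0.038]
7.1083 58.37509637320933 0.0013151785205467448 [-1.34 -0.35  3.39] [ 0.027  0.393 -0.122] 0.07257811725139618 [-0.684  0.729 -0.   ]
7.4583 58.15201357122021 0.0017423643274749878 [-3.11  0.03  4.04] [-0.008  0.533 -0.062] 0.04925403976812959 [-0.648  0.762 -0.   ]
```

```bash
python3 - <<'E'
from h import *
from workcell import *
q=np.array(read_state()["qpos"])
for i in range(10):
    q[6]-=.06;goto_joints(q);s=read_state()
    print(round(s["time"],2),round(s["finger_gap"],2),round(s["qpos"][6]-q[6],4),s["ft_force"].round(2),s["torque"].round(3),round(s["joint_efforts"][6],3))
c=camera("top");T=Tm(567,29,YAW)
a=rect(c,T,97,-80,90,0,140,4)
c=camera("scene");b=cv2.resize(c["image"][170:225,315:385],None,fx=8,fy=8,interpolation=cv2.INTER_CUBIC)
h=560;o=np.hstack([cv2.resize(a,(395,480)),cv2.resize(b,(400,480))[:,:]])
cv2.imwrite("pics/m3.png",o)
E
```

```text
7.71 58.61 0.0019 [-1.88 -0.06  4.27] [ 0.062  0.449 -0.144] -0.617
7.96 58.52 0.0027 [-2.1   0.12  3.43] [ 0.082  0.486 -0.117] -0.621
8.21 58.29 0.0029 [-1.51  0.26  3.03] [ 0.036  0.445 -0.195] -0.61
8.46 58.43 0.003 [-0.82  0.18  3.65] [ 0.079  0.453 -0.134] -0.605
8.71 58.36 0.0031 [-1.63  0.3   4.95] [ 0.064  0.48  -0.153] -0.604
8.96 58.62 0.0031 [-2.71 -0.34  5.26] [ 0.115  0.476 -0.127] -0.603
9.21 58.36 0.0031 [-2.25  0.52  4.03] [ 0.165  0.428 -0.165] -0.603
9.46 58.87 0.0031 [-1.39  0.77  3.15] [ 0.11   0.456 -0.139] -0.603
9.71 58.57 0.0032 [-1.78  0.18  4.25] [ 0.14   0.471 -0.155] -0.603
9.96 58.49 0.0031 [-1.28  0.57  4.44] [ 0.164  0.43  -0.157] -0.603
```

View pics/m3.png

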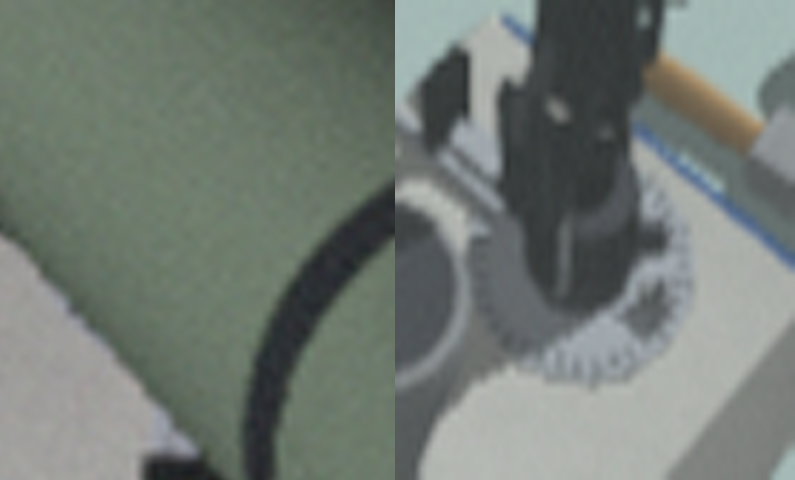

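```bash
python3 - <<'E'
from h import *
from workcell import *
q=np.array(read_state()["qpos"]);q0=q[6]
def rd(): 
    a=[]
    for _ in range(3):
        wait(.01);a.append(read_state()["torque"][2])
    return np.mean(a)
for i in range(7):
    q[6]-=.05;goto_joints(q);s=read_state();print(round(s["time"],2),round(q0-q[6],3),s["torque"][2].round(3),round(s["joint_efforts"][6],3))
    if s["torque"][2]<-.3: break
for i in range(12):
    q[6]-=.002;goto_joints(q);s=read_state();t=rd();print(round(s["time"],2),round(q0-q[6],4),round(s["qpos"][6]-q[6],4),s["torque"][2].round(3),t.round(3),round(s["joint_efforts"][6],3))
    if t<-.28: break
c=camera("scene");b=cv2.resize(c["image"][170:225,315:385],None,fx=9,fy=9,interpolation=cv2.INTER_CUBIC)
cv2.imwrite("pics/m4.png",b)
E
```

```text
10.31 0.05 -0.18 -0.446
10.56 0.1 -0.243 -0.482
10.81 0.15 -0.15 -0.477
11.06 0.2 -0.198 -0.475
11.31 0.25 -0.108 -0.297
11.56 0.3 -0.102 -0.297
11.81 0.35 -0.103 -0.297
12.06 0.352 0.0028 0.03 0.024 -0.032
12.33 0.354 0.0028 0.041 0.03 -0.063
12.61 0.356 0.0028 0.07 0.061 -0.066
12.88 0.358 0.0028 0.066 0.063 -0.066
13.16 0.36 0.0028 0.121 0.076 -0.066
13.43 0.362 0.0028 0.052 0.053 -0.066
13.71 0.364 0.0028 0.013 0.061 -0.066
13.98 0.366 0.0028 0.045 0.063 -0.066
14.26 0.368 0.0027 0.045 0.09 -0.066
14.53 0.37 0.0028 0.045 0.08 -0.066
14.81 0.372 0.0028 0.029 0.054 -0.066
15.08 0.374 0.0028 0.072 0.049 -0.066
```

View pics/m4.png

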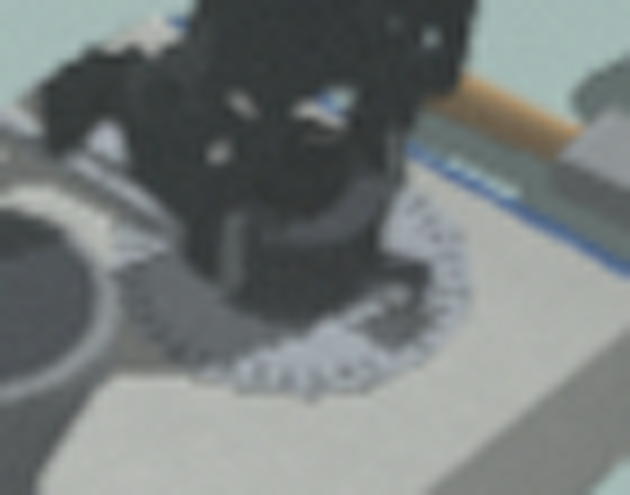

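```bash
python3 - <<'E'
from h import *
from workcell import *
c=camera("scene");np.savez("s5.npz",**c)
k=11;u0,v0=345,178
b=cv2.resize(c["image"][v0:v0+50,u0:u0+36],None,fx=k,fy=k,interpolation=cv2.INTER_CUBIC)
b2=b.copy()
def bar(ang,r0,r1,y0,y1,col):
    a=ang+YAW;R=np.array([[np.cos(a),-np.sin(a)],[np.sin(a),np.cos(a)]])
    p=np.array([[r0,y0],[r1,y0],[r1,y1],[r0,y1]])@R.T+AX
    px=proj(c,np.c_[p,np.full(4,97)]);cv2.polylines(b2,[((px-[u0,v0]+.5)*k).astype(int)],True,col,1)
bar(np.radians(90)-1.074,30,48,0,8,(0,0,255))
bar(np.radians(11),38,56,-8,0,(0,255,0))
cv2.imwrite("pics/m5.png",np.hstack([b,b2]))
s=read_state();print(s["ft_force"],s["torque"],s["time"])
E
```

```text
[-2.21403639  0.6140095   4.37475514] [0.13812263 0.40079707 0.07097241] 15.2083
```

View pics/m5.png

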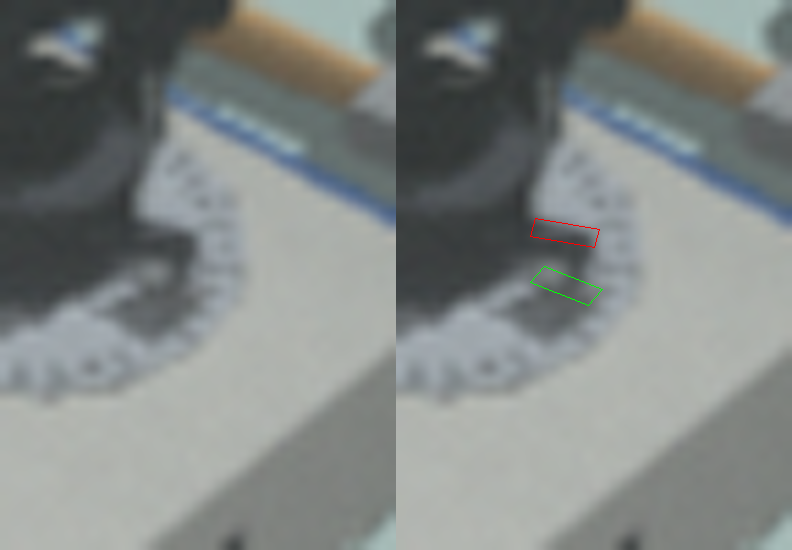

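```bash
cat > turn.py <<'E'
from h import *
from workcell import *
def turn(coarse,fine,nmax,thr,tmax):
    q=np.array(read_state()["qpos"]);q0=q[6]
    q[6]=q[6]-.0028 if 0 else q[6]
    L=[]
    for i in range(coarse):
        q[6]-=.05;goto_joints(q);s=read_state();print("c",round(s["time"],2),round(q[6],4),s["torque"][2].round(3),round(s["joint_efforts"][6],3))
    for i in range(nmax):
        q[6]-=fine;goto_joints(q);s=read_state();t=s["torque"][2]
        L.append((round(q[6],4),round(t,3),round(s["joint_efforts"][6],3),round(s["qpos"][6]-q[6],4)))
        if t>.13 or s["joint_efforts"][6]<-.16:
            a=[t]
            for _ in range(3): wait(.02);a.append(read_state()["torque"][2])
            L.append(("chk",np.round(a,3).tolist()))
            if np.mean(a)>thr: break
        if s["time"]>tmax: break
    s=read_state();print(s["time"],s["torque"].round(3),s["ft_force"].round(2),len(L))
    for l in L[:3]+L[-12:]: print(*l)
E
python3 -c "
from turn import *
turn(4,.0025,55,.2,34)"
```

```text
c 15.46 0.5961 -0.14 -0.433
c 15.71 0.5461 -0.152 -0.474
c 15.96 0.4961 -0.092 -0.474
c 16.21 0.4461 -0.157 -0.474
20.1083 [0.224 0.391 0.329] [-2.45  0.16  3.2 ] 18
0.4436 0.164 -0.129 0.0011
chk [0.164, 0.113, 0.142, 0.132]
0.4411 0.132 -0.111 0.0001
0.4336 0.04 -0.029 -0.0
0.4311 0.057 -0.03 -0.0001
0.4286 0.015 -0.03 -0.0001
0.4261 0.063 -0.03 -0.0001
0.4236 -0.013 -0.03 -0.0
0.4211 -0.039 -0.03 -0.0001
0.4186 -0.016 -0.03 -0.0001
0.4161 0.031 -0.03 -0.0001
0.4136 -0.029 -0.03 -0.0
0.4111 0.072 -0.109 -0.0
0.4086 0.251 -0.283 0.0001
chk [0.251, 0.303, 0.213, 0.329]
```

Torque rose sharply at the stop, about 0.25 N·m or 6 N at the pointer. I'll release, lift clear and look.

```bash
python3 - <<'E'
from h import *
from workcell import *
open_gripper();s=read_state();print(s["time"],s["ft_force"].round(2),s["torque"].round(3),s["finger_gap"])
movel([*AX,175],max_speed=100)
q=inverse_kinematics([455,107.5,175],down(np.pi/2+YAW));print(q)
movep([455,107.5,175],down(np.pi/2+YAW));clamp()
s=read_state();print(s["time"],s["ft_force"].round(2),s["qpos"].round(2))
c=camera("scene");np.savez("s6.npz",**c);d=camera("top");np.savez("t6.npz",**d)
T=Tm(567,29,YAW)
a=rect(d,T,97,-100,90,0,140,2.8);k=9
b=cv2.resize(c["image"][165:225,315:385],None,fx=k,fy=k,interpolation=cv2.INTER_CUBIC)
b=cv2.resize(b,(400,343));b=cv2.copyMakeBorder(b,0,a.shape[0]-343,0,0,cv2.BORDER_CONSTANT)
cv2.imwrite("pics/m6.png",np.hstack([a,b]))
P=cloud(d);m=(abs(P[...,0]-495)<35)&(abs(P[...,1]-103)<30)&(abs(P[...,2]-121)<6);Q=P[m];print("plate",len(Q),Q.min(0),Q.max(0))
E
```

```text
20.5 [-0.3  -0.58 -0.29] [-0.004 -0.028 -0.036] 85.56217282056627
[ 0.22969319  0.43853625 -0.75086282  2.03093975  0.40630139  0.82275724
  0.74426052]
22.8417 [-0.76 -0.21 -0.11] [ 0.23  0.44 -0.75  2.03  0.41  0.82  0.74]Traceback (most recent call last):
  File "<stdin>", line 14, in <module>
    return umr_minimum(a, axis, None, out, keepdims, initial, where)
ValueError: zero-size array to reduction operation minimum which has no identity
```

View pics/m6.png

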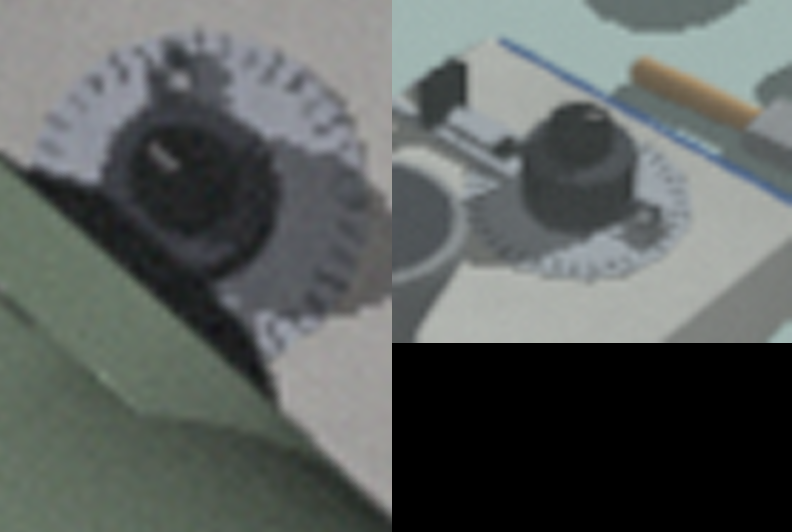

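```bash
python3 - <<'E'
from h import *
from workcell import *
d=np.array([np.cos(YAW),np.sin(YAW)])
P=lambda r,z:[*(AX-r*d),z]
g=movel(P(134,175));g=movel(P(134,104),max_speed=80,guard=8);print(g,read_state()["time"])
g=movel(P(108,104),max_speed=20,guard=7)
s=read_state();print(g,s["time"],(AX-s["eef_pos"][:2])@d,s["ft_force"].round(2))
if not g:
    g=movel(P(88,104),max_speed=12,guard=7)
    s=read_state();print(g,s["time"],(AX-s["eef_pos"][:2])@d,s["ft_force"].round(2))
wait(.2);s=read_state();print(s["ft_force"].round(2))
c=camera("scene");k=9
b=cv2.resize(c["image"][160:225,300:385],None,fx=k,fy=k,interpolation=cv2.INTER_CUBIC);cv2.imwrite("pics/m7.png",b)
E
```

```text
False 24.2333
False 25.6833 108.04243648732633 [-2.25  0.06 -0.26]
True 26.675 97.05437728018197 [-0.12 -0.81 -0.37]
[-0.32 -0.34 -0.12]
```

View pics/m7.png

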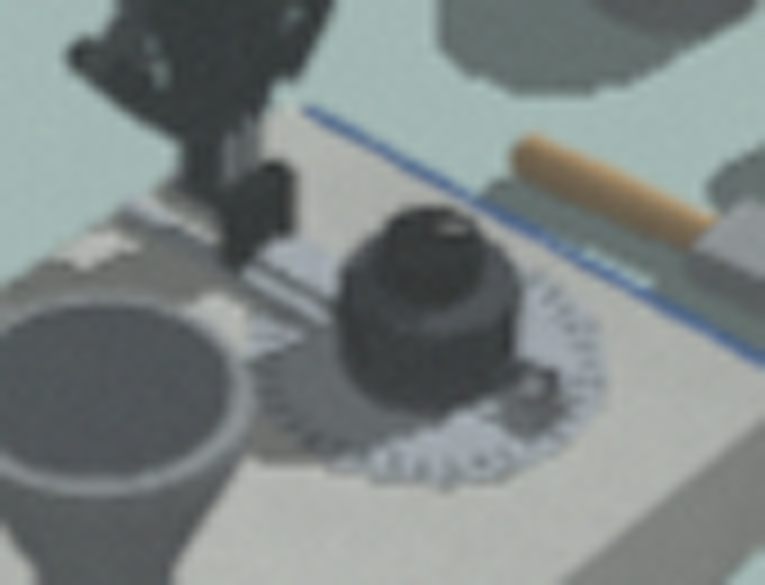

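```bash
python3 - <<'E'
from h import *
from workcell import *
d=np.array([np.cos(YAW),np.sin(YAW)])
P=lambda r,z:[*(AX-r*d),z]
g=movel(P(93,104),max_speed=5,guard=9)
s=read_state();print(g,s["time"],(AX-s["eef_pos"][:2])@d,s["ft_force"].round(2))
movel(P(112,104),max_speed=50);movel(P(125,200),max_speed=120)
q=inverse_kinematics([400,-350,300],down(np.pi/2));movep([400,-350,300],down(np.pi/2))
wait(.3);s=read_state();print(s["time"])
c=camera("scene");t=camera("top");k=6
b=cv2.resize(c["image"][160:225,300:365+20],None,fx=k,fy=k,interpolation=cv2.INTER_CUBIC)
c0=dict(np.load("top0.npz"));T=Tm(567,29,YAW)
A=[rect(x,T,97,-100,90,15,135,2.9) for x in(c0,t)]
cv2.imwrite("pics/m8.png",np.hstack(A));cv2.imwrite("pics/m8s.png",b)
P_=cloud(t);m=(abs(P_[...,0]-500)<35)&(abs(P_[...,1]-103)<30)&(abs(P_[...,2]-121)<6);Q=P_[m];print("plate",len(Q),Q.min(0),Q.max(0),Q.mean(0))
E
```

```text
True 27.4083 97.13399017977827 [-0.34 -0.15 -0.58]
30.8333
plate 44 [505.31872717  89.97846529 115.02618023] [517.4892662  117.45330957 125.173704  ] [511.70914736 103.30662114 120.46423245]
```

View pics/m8.png

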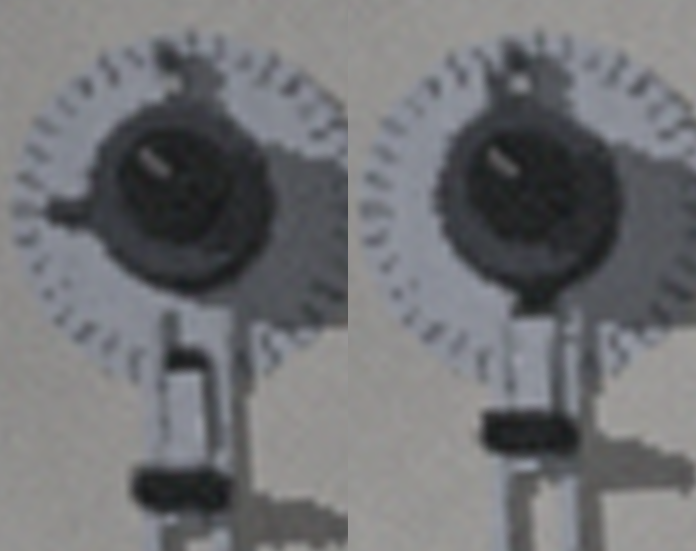

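```bash
python3 -c "
from workcell import *
finish_job();print(read_state()['time'])"
```

```text
the job is handed in; nothing more can be done
the job is handed in; nothing more can be done
```

I turned the coarse ring about 1.3 rad clockwise until it met the limit tab, then pushed the brake slide in against the ring. I let go, moved the arm clear and handed the job in; the last clock reading before that was 30.8 s of the 69 s allowed.

- **Stop at the tab:** In 0.0025 rad steps, the wrist torque rose from about 0 to 0.25–0.3 N·m over the last two steps. That is roughly 6 N at the pointer. I estimated this from wrist torque. The ring's friction hardly showed between small steps, so the force is uncertain by a few newtons.
- **Brake:** The push stopped 97 mm from the axis, where I expected the shoe to touch the drum. A second gentle push stopped at the same place, within 0.1 mm. The last depth image puts the push plate 80 mm from the axis, which is its home position, and the top view shows the shoe on the drum.
- **Pointer, knob and tab:** The last top view shows the pointer beside the tab, with the tab and the fine knob's white line where they were at the start. The image is about 3 mm per pixel, so it can't confirm contact to less than a millimetre; that rests on the torque rise.
- **Other items:** I saw no sign of contact with anything else, but I did not check each one separately at the end. One depth check of the plate failed midway because the arm blocked the view. I repeated it once the arm was clear.

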